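# Lean a vent panel on the bench easel and set the easel one hole flatter

### The job

Take the tall vented panel out of the holder and lean it on the bench easel, foot on the base plate against the lip and its back on the crossbar, and let go of it. Then pull up the easel's lock plunger by its black knob, slide the backrest one hole further away from the lip so that the panel leans flatter, and let the pin down fully into that hole. Finish while still gripping the knob and holding the pin home, with the panel leaning on the bar; leave the low plain panel and the other things on the bench where they are.

Things in the scene. Friction and masses are not known exactly. Their poses are not given: they have to be found in the camera images.
- vent_panel: The panel to lean: a stiff, grey-painted sheet-metal panel with two columns of five black vent slots, the taller of the two panels in the holder; 10 mm thick (its x axis), 130 mm wide (y), 140 mm tall (z, up while it stands), 0.2 to 0.4 kg. Origin at the centre of its bottom edge face. It starts upright in a slot of the holder (slot 13 mm wide, 35 mm deep, so the panel may tip a few degrees in it); grip it across its thickness at the top edge and lift it straight up.
- holder: Fixed grey plastic holder, 150 x 150 mm, 43 mm high, with two upright slots 70 mm apart running along its y axis, centred at x = -35 mm and +35 mm; the slot floors lie 8 mm above the table. Origin at the centre of its underside. Which panel is in which slot varies.
- easel: Fixed bench easel on a dark steel base plate 12 mm thick (top of the plate 12 mm above the table). In its frame, origin on the table: x points from the backrest towards the foot lip, y along the lip, z up. The plate spans x -105 to 95 mm, y -110 to 190 mm. On it: the foot lip at +x, a sliding backrest with a crossbar along y, a plain guide rail at y = -88 mm and an aluminium rail with four holes, 28 mm apart, at y = 150 mm (rail top 36 mm above the table).
- lip (a point): Foot of the lip: the point on top of the base plate, at the middle of the lip's inner face (easel x = 70 mm, y = 0, z = 12 mm), with the easel's axes. The lip is a wall 170 mm long in y, standing 18 mm above the plate on the +x side of this point; the panel's bottom edge stands on the plate on the -x side, against the lip.
- bar (a point): Middle of the backrest's round steel crossbar, 14 mm diameter, along the easel's y (-90 to 100 mm), axis 80 mm above the table; moves with the backrest. At the start its axis is 45.7 mm from the lip's face in -x; a panel with its foot at the lip leans on it at about 0.40 rad from vertical, top towards -x; one hole further back 0.69 rad (0.01 rad steeper for each mm the foot is short of the lip).
- backrest (a joint): How far the backrest has slid along the easel's -x (away from the lip), in m: 0 at the start (its pin in the second hole from the lip); the next hole back is at 0.028, the one after at 0.056, the one nearer the lip at -0.028; the stops are at -0.032 and 0.062. It slides against about 2 N of friction, and only while the pin is lifted; the pin has about 1 mm of play in a hole.
- plunger (a joint): Height of the lock plunger above fully home, in m: 0 pin fully home in a hole, 0.012 pin just clear of the rail, 0.018 stop. A spring pushes it down with about 4 N at 0 and 6.5 N at 0.018; with the pin resting on the rail between holes it reads 0.012, and the round-ended pin drops into a hole when let down over it.
- knob (a point): Centre of the plunger's upright black cylindrical knob, 26 mm diameter, 32 mm tall, on the backrest's block over the holed rail (easel y = 150 mm); 101 mm above the table with the pin home. It rises with the plunger and travels with the backrest; no part of the easel is within 35 mm of it at its own height. The knob pulls straight up, and pushing it sideways moves the backrest when the pin is lifted.
- blank_panel: low plain grey panel, 10 x 130 x 95 mm, no slots, standing in the holder's other slot; origin at the centre of its underside. A bystander.
- screwdriver: screwdriver lying flat nearest the robot; origin under its middle. A bystander.
- carton: small cardboard box 90 x 130 x 50 mm beyond the work; origin at the centre of its underside. A bystander.
- tape_roll: roll of tape lying flat, 90 mm across, 24 mm high; origin at the centre of its underside. A bystander.
- spray_can: upright can 52 mm across, 150 mm tall; origin at the centre of its underside. A bystander.
- multimeter: multimeter lying flat, 150 x 80 x 38 mm; origin at the centre of its underside. A bystander.
- nut_cup: small white bowl, 64 mm across, 45 mm high; origin at the centre of its underside. A bystander.
Things that resemble listed ones, but are neither listed nor needed, are in the scene too. Leave any blue look-alike of the vent_panel alone.

How it is judged:
By the outcome, as a careful person would: the job done as asked, in the order asked, and still so for the second after the job is handed in, while the arm keeps its last pose, push and grip.
It also fails if it takes over 56 s, if anything falls off the work surface, if the arm or the gripper's body presses on something with over 40 N, if the wrist force passes 120 N, or if a joint passes its speed limit or range.

### The arm

A 6-joint arm with a two-finger parallel gripper is mounted at the origin on the work surface. World frame = base frame: x ahead of the robot, y to its left, z up, the work surface at z = 0. Lengths are in mm, angles in rad, forces in N, time in s.
With the tool pointing down it reaches from about 350 to 950 mm from the base axis. Payload 17.4 kg.
Tool frame: the origin (TCP) lies midway between the tips of the shut fingers; the grasp point (between the pads) lies 19 mm behind it; z points along the fingers, y is the line along which they close (so a half turn about z gives the same grasp; the last joint's range is limited). The gripper opens to 93 mm and grips with 3 to 60 N. Pads are 15 mm wide; open, the fingers measure 128 mm over their backs; the gripper's body (75 mm by 188 mm) begins 65 mm behind the grasp point.
Start: joints at [-1.201, 0.116, 1.442, -0, 1.584, -0.038], TCP at [267.69, -619.656, 183.346] pointing down, gripper open.
Joint ranges: [-2.83, 2.83], [-0.83, 2.19], [0.07, 2.5], [-1.14, 4.28], [0.01, 3], [-2.97, 2.97]. Speed limits (rad/s): [1.89, 1.89, 2.22, 3.14, 3.14, 3.14].

### API

Orientations are given as a unit quaternion [w, x, y, z].
In Python, from plant import env gives the robot as it stands.
- The arm moves only by the tool apply_moves, never from a script. Its argument "steps" is a list of rows, each an object with "translation": the shift along the world's x, y, z in cm, a list of three; "twist": the turn, a rotation vector about the world's x, y, z in degrees, a list of three; "hand": the closure, from -1 (fully open) to 1 (shut). A call has 1 to 8 rows; each row is the pose to reach, as a shift and turn from the pose commanded when the call began; what a row does not reach only later rows make up. A row lasts 1/12 s, in which the tool goes at most 41.7 mm and 7.16 degrees, less where a joint would pass 70% of its speed; a pose out of reach is approached as far as the arm can. A call with a gripper value outside its range is refused whole. The fingers move at their own pace and stop on an object; the grip force is fixed at half the most. Time passes only in rows, so rows that repeat a pose let the fingers close. It gives the time, the measured TCP pose, the force, the opening and the grip force at its end, in the units of the state.
- env.sense(): the state, without advancing time (a new reading comes with each control period).
- env.camera(name): name is "side" or "top"; returns the picture (480x640x3 uint8, red, green, blue); there is no depth.
- env.calibration(name): a dict with "fovy" (degrees; the focal length in pixels is half the picture's height over the tangent of half this angle, whatever the lens; pixels are square), "cx", "cy" (the principal point, pixels), "R" (3x3) and "t" (3): a world point X has camera coordinates R X + t. Camera axes: x right, y down, z forward; pixel columns grow to the right and rows downward; lengths in mm; the calibration is good to about 2 mm. A picture is of the moment at which its call begins. calibration takes no time and is no camera call.
- env.hand_in(): hands the job in; it is judged then, once.
Trained networks look in the newest picture that a camera, given by its name, has taken for a name from the list of things; names that differ only in an ending like _2 or _b are one class to them, and where a whole thing is asked for, a point or a joint stands for the part that bears it (a point fixed in the world has none). Each returns a list of dicts, best first, with "p" (0 to 1); they miss things now and then, are a little off and sometimes report something else, mostly with a low value. They report only what shows in the picture. A call takes as long as a camera call. They do not tell look-alikes from the thing itself.
- env.search_frame(camera, thing): "location" ([row, column] in pixels, amid what is visible of it).
The state is a dict: "t": time; "joints": joint angles; "qvel": joint speeds; "effort": joint torques, N m; "tcp_pos": TCP position; "tool_rot": TCP orientation; "ft_force": force on the tool from outside, world axes, zero at the start; "moment": the same for the moment, N m; "grip_width": finger opening in mm; "finger_force": force on a finger pad.
Only numpy, scipy, OpenCV 4.12 (cv2) and the standard library are available. Lean on these libraries where they do the work, as an engineer would, in place of code of your own. Each camera call takes 0.05 s, during which the arm holds its last target. There are 200 camera calls.

## Working session

There is one attempt and no reset: what is moved stays moved. The work goes in short steps, Python scripts to look and compute and a tool call to move; the robot and the scene stay as the last step left them, time stands still between calls to the robot, and variables do not carry over. Pictures are saved under pics/ and viewed, at most 10 in all, crops included, and the job is handed in when it is done.

Besides the shell and the picture viewer there is one more tool, called as name(argument=value, ...) on one line, values as JSON. apply_moves: Moves the arm, as the interface text tells. Its arguments: {"type":"object","properties":{"steps":{"type":"array","items":{"type":"object","properties":{"translation":{"type":"array","items":{"type":"number"}},"twist":{"type":"array","items":{"type":"number"}},"hand":{"type":"number"}}}}},"required":["steps"]}

```bash
mkdir -p pics
python3 - <<'E'
from plant import env
import cv2,numpy as np
for c in("side","top"):
    im=env.camera(c); cv2.imwrite(f"pics/{c}0.png",im[...,::-1])
    k=env.calibration(c); print(c,k)
    for n in("vent_panel","holder","easel","bar","knob","lip","blank_panel"):
        try: print(n,[(np.round(d["location"],1).tolist(),round(d["p"],2)) for d in env.search_frame(c,n)[:3]])
        except Exception as e: print(n,e)
print(env.sense())
E
```

```text
side {'fovy': 44.58260481908275, 'cx': 320.0069499363889, 'cy': 233.4368127969565, 'R': array([[-0.84273471, -0.53830211, -0.0053885 ],
       [-0.30993476,  0.49335163, -0.81273896],
       [ 0.44015752, -0.68325325, -0.58260308]]), 't': array([ 454.8212068 ,  237.56127535, 1295.01479145])}
vent_panel [([266.9, 249.5], 0.92), ([344.1, 230.2], 0.84), ([315.8, 337.7], 0.61)]
holder [([304.3, 275.3], 0.83)]
easel []
bar [([215.1, 329.8], 0.72), ([264.9, 253.0], 0.28)]
knob [([216.7, 321.2], 0.43)]
lip [([228.1, 342.9], 0.91)]
blank_panel [([283.0, 280.8], 0.64)]
top {'fovy': 44.03500946642872, 'cx': 327.3012337760726, 'cy': 237.59800018452248, 'R': array([[-0.02576722, -0.9996379 ,  0.0077542 ],
       [-0.9978567 ,  0.02525304, -0.06036804],
       [ 0.06015036, -0.0092931 , -0.99814607]]), 't': array([   6.28906976,  563.71453014, 1375.63543564])}
vent_panel [([272.5, 136.4], 0.81), ([222.0, 232.4], 0.66), ([335.2, 229.0], 0.56)]
holder [([244.6, 242.2], 0.71)]
easel [([235.3, 388.6], 0.91)]
bar [([226.5, 371.3], 0.63)]
knob [([230.2, 343.9], 0.45)]
lip [([148.5, 396.4], 0.69), ([235.2, 389.7], 0.62)]
blank_panel [([257.1, 242.6], 0.7)]
{'t': 0.8, 'joints': array([-1.20083617e+00,  1.15957205e-01,  1.44158733e+00, -2.59709546e-06,
        1.58405669e+00, -3.78033289e-02]), 'qvel': array([-1.07729446e-03,  1.28102516e-04, -1.05303373e-03, -8.29300584e-05,
        1.39162243e-03,  8.99768411e-04]), 'effort': array([ 2.47911637e-03, -7.20972705e+01, -6.22725248e+01,  7.81251211e-02,
        1.81103765e-02,  5.04788591e-05]), 'tcp_pos': array([ 267.6611437 , -619.65153252,  183.38287228]), 'tool_rot': array([-4.01394811e-06,  9.79288016e-01,  2.02472173e-01, -1.98937601e-06]), 'ft_force': array([ 0.29175718, -0.39839191,  0.63342735]), 'moment': array([0.02717283, 0.007085  , 0.03330326]), 'finger_force': 0.0, 'grip_width': 93.01542471448961}
```

View pics/side0.png

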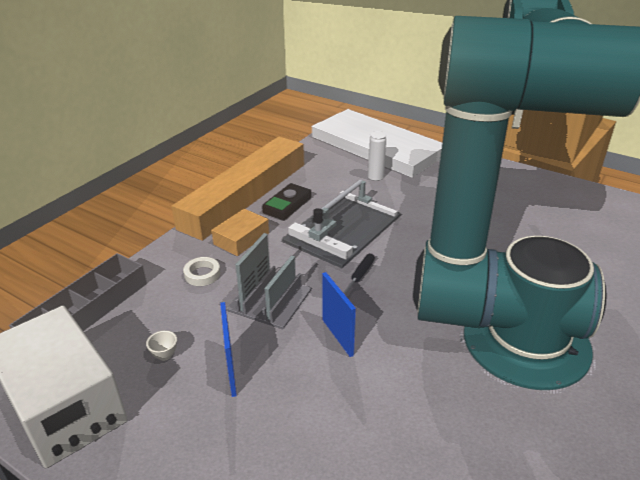

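View pics/top0.png

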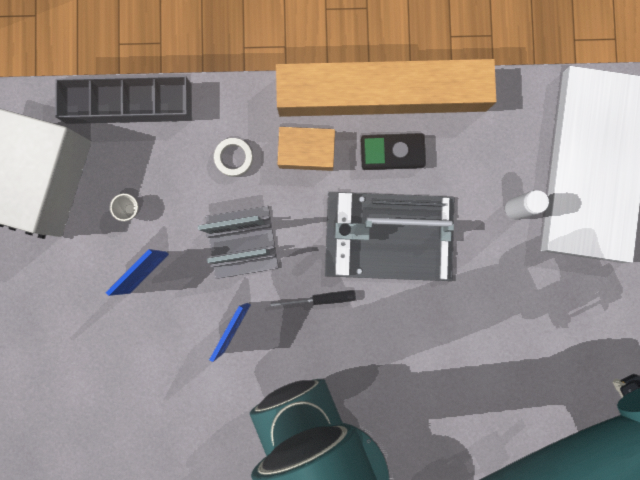

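The top view shows the holder at about (row 240, col 240). The vented panel is in its far slot (row 222) and the low panel in the near one (row 257). The easel covers cols 327–456, with its knob at (230, 344) and its lip on the far side at row ~203. The side view agrees: the taller panel is at (267, 250). I'll zoom in.

```bash
python3 - <<'E'
import cv2,numpy as np
a=cv2.imread("pics/top0.png")[185:290,195:465]
b=cv2.imread("pics/side0.png")[170:330,215:415]
a=cv2.resize(a,None,fx=2.96,fy=2.96,interpolation=cv2.INTER_CUBIC)
cv2.imwrite("pics/topz.png",a)
cv2.imwrite("pics/sidez.png",cv2.resize(b,None,fx=3.7,fy=3.7,interpolation=cv2.INTER_CUBIC))
E
cat > h.py <<'E'
from plant import env
import numpy as np, cv2
def cal(c):
    k=env.calibration(c); f=240/np.tan(np.radians(k["fovy"]/2)); return f,k["cx"],k["cy"],np.array(k["R"]),np.array(k["t"])
def proj(c,X):
    f,cx,cy,R,t=cal(c); p=np.atleast_2d(X)@R.T+t; return np.c_[p[:,1]/p[:,2]*f+cy,p[:,0]/p[:,2]*f+cx]   # row,col
def unproj(c,row,col,z):
    f,cx,cy,R,t=cal(c); d=R.T@np.array([(col-cx)/f,(row-cy)/f,1]); o=-R.T@t; return o+d*(z-o[2])/d[2]
E
```

```text
(no output)
```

View pics/topz.png

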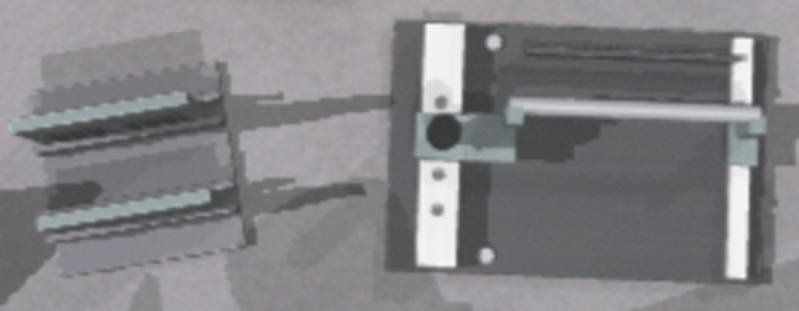

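View pics/sidez.png

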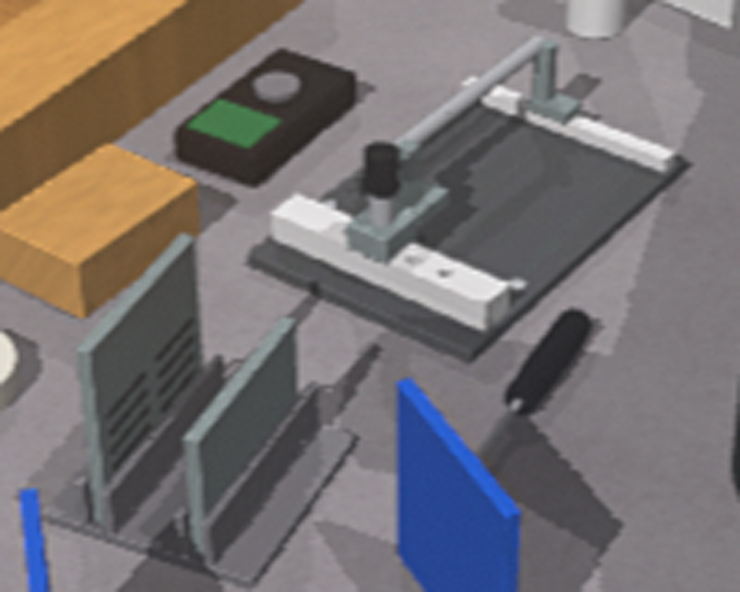

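Run:
```python
from h import *
from scipy.optimize import least_squares
im=cv2.imread("pics/top0.png")
z=lambda p:(p[1]/2.96+185-.33,p[0]/2.96+195-.33)
sd=lambda p:(p[1]/3.7+170-.36,p[0]/3.7+215-.36)
# easel
E=[(95,190,12),(95,-110,12),(-105,-110,12),(-105,190,12),(24.3,150,117),(24.3,100,87),(24.3,-90,87)]
pt=[(397,20),(776,38),(770,283),(387,270),(444,132),(512,107),(762,115)]
ps=[(-105,190,12),(-105,-110,12)]; pp=[(472,358),(690,163)]
def W(q,P):
    c,s=np.cos(q[2]),np.sin(q[2]); P=np.array(P,float); return np.c_[q[0]+c*P[:,0]-s*P[:,1],q[1]+s*P[:,0]+c*P[:,1],P[:,2]]
def res(q): return np.r_[(proj("top",W(q,E))-[z(p) for p in pt]).ravel(),(proj("side",W(q,ps))-[sd(p) for p in pp]).ravel()]
s=least_squares(res,[530,-150,0],x_scale=[1,1,.01],loss="soft_l1"); q=s.x
print("easel",q,np.degrees(q[2]));print(np.round(res(q).reshape(-1,2),1))
for n,P in dict(knob=(24.3,150,101),bar=(24.3,0,80),lip=(70,0,12)).items(): print(n,W(q,[P]).round(1),proj("side",W(q,[P])).round(1),proj("top",W(q,[P])).round(1))
# panel tops
b,g,r=[im[...,i].astype(int) for i in range(3)]
m=((g>135)&(g-r>12)).astype(np.uint8)
n,l,st,ce=cv2.connectedComponentsWithStats(m)
for i in range(1,n):
    x,y,w,h,a=st[i]
    if a>40 and 190<x<300 and y<290:
        ys,xs=np.nonzero(l==i); R=cv2.minAreaRect(np.c_[xs,ys].astype(np.float32)); B=cv2.boxPoints(R); print(a,R)
        for H in(148,103): 
            P=np.array([unproj("top",v,u,H)[:2] for u,v in B]); print(H,P.round(1).tolist(),P.mean(0).round(1))
```

```text
easel [ 5.64884314e+02 -1.97132017e+02 -6.40339681e-02] -3.668876118858676
[[  0.6  -0.4]
 [ -0.5  -1.9]
 [  1.3  -2. ]
 [  0.8  -0.2]
 [-10.9   1.3]
 [ -0.4   0.2]
 [  0.2   0.6]
 [ -1.3   0.2]
 [ -1.3   0. ]]
knob [[598.7 -49.  101. ]] [[212.7 310.9]] [[219.  345.7]]
bar [[ 589.1 -198.7   80. ]] [[194.9 343.1]] [[222.5 412. ]]
lip [[ 634.7 -201.6   12. ]] [[210.  329.7]] [[205.7 408.3]]
```

```bash
cat > e.py <<'E'
from h import *
from scipy.optimize import least_squares
z=lambda p:(p[1]/2.96+185-.33,p[0]/2.96+195-.33)
sd=lambda p:(p[1]/3.7+170-.36,p[0]/3.7+215-.36)
def W(q,P):
    c,s=np.cos(q[2]),np.sin(q[2]); P=np.array(P,float); return np.c_[q[0]+c*P[:,0]-s*P[:,1],q[1]+s*P[:,0]+c*P[:,1],P[:,2]]
E
python3 - <<'E'
from e import *
im=cv2.imread("pics/top0.png")
pt=[(397,20),(774,38),(769,283),(387,270),(444,132),(512,107),(762,115)]
pp=[(472,358),(690,163),(382,152)]
def res(q):
    E=[(95,190,12),(95,-110,12),(-105,-110,12),(-105,190,12),(q[3],150,117),(24.3,100,87),(24.3,-90,87)]
    ps=[(-105,190,12),(-105,-110,12),(q[3],150,117)]
    return np.r_[(proj("top",W(q,E))-[z(p) for p in pt]).ravel(),(proj("side",W(q,ps))-[sd(p) for p in pp]).ravel()]
s=least_squares(res,[530,-150,0,0],x_scale=[1,1,.01,1],loss="soft_l1"); q=s.x
print("easel",q,np.degrees(q[2]));print(np.round(res(q).reshape(-1,2),1).tolist())
for n,P in dict(knob=(q[3],150,101),bar=(24.3,0,80),lip=(70,0,12)).items(): print(n,W(q,[P]).round(1),proj("side",W(q,[P])).round(1),proj("top",W(q,[P])).round(1))
for p in [(60,118),(150,103),(100,125),(120,215),(100,235),(150,75),(560,200)]:
    r,c=z(p); print(p,im[round(r),round(c)])
E
```

```text
easel [ 5.65264069e+02 -1.97100713e+02 -6.63230422e-02 -1.74460022e-01] -3.800030400508766
[[0.3, -0.3], [-0.6, -1.1], [1.3, -1.8], [0.5, -0.3], [-0.1, 0.9], [-0.6, 0.2], [0.2, 0.6], [-1.3, -0.2], [-1.2, -0.1], [-0.2, 0.2]]
knob [[575.  -47.4 101. ]] [[215.7 318.2]] [[229.7 345.3]]
bar [[ 589.5 -198.7   80. ]] [[194.9 343. ]] [[222.3 412. ]]
lip [[ 635.1 -201.7   12. ]] [[209.9 329.7]] [[205.5 408.3]]
(60, 118) [165 164 151]
(150, 103) [163 161 148]
(100, 125) [77 76 73]
(120, 215) [165 161 150]
(100, 235) [96 92 94]
(150, 75) [125 120 122]
(560, 200) [102  98  97]
```

Run:
```python
from e import *
im=cv2.imread("pics/top0.png").astype(int)
b,g,r=im[...,0],im[...,1],im[...,2]
m=((g>125)&(g-r>7)&(b-r>8)).astype(np.uint8)
n,l,st,ce=cv2.connectedComponentsWithStats(m)
for i in range(1,n):
    x,y,w,h,a=st[i]
    if a>40 and 190<x<300 and y<290:
        ys,xs=np.nonzero(l==i); R=cv2.minAreaRect(np.c_[xs,ys].astype(np.float32)); B=cv2.boxPoints(R); print(a,R)
        H=148 if y<235 else 103
        P=np.array([unproj("top",v,u,H)[:2] for u,v in B]); print(H,P.round(1).tolist(),P.mean(0).round(1))
        C=unproj("top",*ce[i][::-1],H); d=P[1:]-P[:-1]; d=d[np.argmax(np.hypot(*d.T))]; d=d/np.hypot(*d); d=d if d[1]>0 else -d
        print("centre",C,"dir",d,np.degrees(np.arctan2(-d[0],d[1])))
        # predicted upright panel edges in side view: near (+y) end
        for s in(-65,65):
            Q=np.r_[C[:2]+d*s]; print(s,"side top",proj("side",[*Q,H])," z43",proj("side",[*Q,43]))
s=lambda p:sd(p)
print("seen vent left top",s((88,353)),"low z43",s((100,522)), "right top",s((192,240)),"right low", s((200,375)))
print("blank left top",s((190,440)), "low",s((207,565)),"right top",s((294,322)))
```

```text
260 ((227.4864959716797, 222.41893005371094), (4.274373531341553, 60.00563049316406), 80.53767395019531)
148 [[589.1, 268.0], [607.0, 142.0], [597.9, 140.7], [580.0, 266.6]] [593.5 204.4]
centre [593.55243259 203.93374928 148.        ] dir [-0.14065672  0.99005843] 8.085849782968019
-65 side top [[233.1572975  265.21967478]]  z43 [[267.8662714  267.77736421]]
65 side top [[264.70362636 236.53166342]]  z43 [[300.45574058 240.57790771]]
248 ((236.47296142578125, 255.33786010742188), (4.1099748611450195, 58.36164093017578), 80.53767395019531)
103 [[520.1, 256.9], [538.0, 130.3], [529.0, 129.0], [511.2, 255.5]] [524.6 192.9]
centre [524.49623009 192.99965135 103.        ] dir [-0.13965217  0.99020062] 8.027719514714589
-65 side top [[255.43941241 292.62394901]]  z43 [[275.04461153 293.43308102]]
65 side top [[288.55251302 266.00164369]]  z43 [[308.70539709 267.57402856]]
seen vent left top (265.0454054054054, 238.42378378378376) low z43 (310.721081081081, 241.66702702702702) right top (234.50486486486483, 266.53189189189186) right low (270.99135135135134, 268.69405405405405)
blank left top (288.5589189189189, 265.99135135135134) low (322.3427027027027, 270.5859459459459) right top (256.667027027027, 294.09945945945947)
```

apply_moves(steps=[{"translation": [1.5, 3.7, 1.0], "twist": [0, 0, 5], "hand": -0.2}, {"translation": [3, 7.4, 2], "twist": [0, 0, 10], "hand": -0.2}, {"translation": [4.5, 11.1, 3], "twist": [0, 0, 15], "hand": -0.2}, {"translation": [6, 14.8, 4], "twist": [0, 0, 20], "hand": -0.2}, {"translation": [7.5, 18.5, 5], "twist": [0, 0, 25], "hand": -0.2}, {"translation": [9, 22.2, 6], "twist": [0, 0, 30], "hand": -0.2}, {"translation": [10.5, 25.9, 7], "twist": [0, 0, 35], "hand": -0.2}, {"translation": [12, 29.6, 8], "twist": [0, 0, 40], "hand": -0.2}])

```text
t: 1.47
tcp_pos: [387.8, -321.8, 264.0]
tool_rot: [0.0, 0.85, 0.527, 0.0]
ft_force: [0.8, 0.0, -0.9]
grip_width: 56.2
finger_force: 0.0
```

apply_moves(steps=[{"translation": [1.5, 3.8, 0], "twist": [0, 0, 5], "hand": -0.2}, {"translation": [3, 7.6, 0], "twist": [0, 0, 10], "hand": -0.2}, {"translation": [4.5, 11.4, 0], "twist": [0, 0, 15], "hand": -0.2}, {"translation": [6, 15.2, 0], "twist": [0, 0, 20], "hand": -0.2}, {"translation": [7.5, 19, -0.5], "twist": [0, 0, 25], "hand": -0.2}, {"translation": [9, 22.8, -1], "twist": [0, 0, 30], "hand": -0.2}, {"translation": [10.5, 26.6, -1.5], "twist": [0, 0, 34.8], "hand": -0.2}, {"translation": [12, 30.4, -2], "twist": [0, 0, 34.8], "hand": -0.2}])

```text
t: 2.13
tcp_pos: [507.9, -17.5, 243.5]
tool_rot: [0.0, 0.653, 0.758, 0.0]
ft_force: [0.5, -0.6, 0.6]
grip_width: 55.8
finger_force: 0.0
```

apply_moves(steps=[{"translation": [1.5, 3.8, -0.5], "twist": [0, 0, 0], "hand": -0.2}, {"translation": [3, 7.5, -1], "twist": [0, 0, 0], "hand": -0.2}, {"translation": [4.5, 11.3, -1.5], "twist": [0, 0, 0], "hand": -0.2}, {"translation": [6, 15, -2], "twist": [0, 0, 0], "hand": -0.2}, {"translation": [7.5, 18.8, -3], "twist": [0, 0, 0], "hand": -0.2}, {"translation": [8.6, 22.1, -4], "twist": [0, 0, 0], "hand": -0.2}, {"translation": [8.6, 22.1, -4.5], "twist": [0, 0, 0], "hand": -0.2}])

```text
t: 2.72
tcp_pos: [594.1, 206.2, 196.0]
tool_rot: [-0.001, 0.654, 0.757, -0.001]
ft_force: [-0.8, -0.2, -0.1]
grip_width: 55.5
finger_force: 0.0
```

Run:
```python
from h import *
s=env.sense(); print(s["t"],s["tcp_pos"],s["tool_rot"])
im=env.camera("top"); cv2.imwrite("pics/top1.png",cv2.resize(im[150:330,150:390,::-1],None,fx=3,fy=3,interpolation=cv2.INTER_CUBIC))
```

```text
2.7167 [594.1040087  206.17789749 196.01125696] [-9.87651454e-04  6.53664086e-01  7.56783990e-01 -5.28904110e-04]
```

View pics/top1.png

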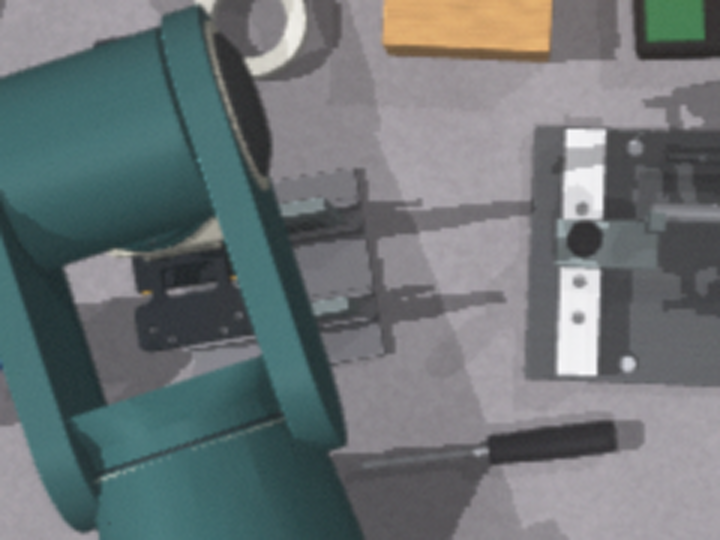

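The arm hides the panel, but the gripper is in line with the holder (row ~220, col ~230 in the crop). I'll go down and grip.

apply_moves(steps=[{"translation": [0, -0.2, -3], "twist": [0, 0, 0], "hand": -0.2}, {"translation": [0, -0.2, -6], "twist": [0, 0, 0], "hand": -0.2}, {"translation": [0, -0.2, -8.4], "twist": [0, 0, 0], "hand": -0.2}, {"translation": [0, -0.2, -8.4], "twist": [0, 0, 0], "hand": 0.2}, {"translation": [0, -0.2, -8.4], "twist": [0, 0, 0], "hand": 1}, {"translation": [0, -0.2, -8.4], "twist": [0, 0, 0], "hand": 1}, {"translation": [0, -0.2, -8.4], "twist": [0, 0, 0], "hand": 1}, {"translation": [0, -0.2, -8.4], "twist": [0, 0, 0], "hand": 1}])

```text
t: 3.43
tcp_pos: [594.4, 199.3, 116.3]
tool_rot: [0.001, 0.655, 0.756, 0.001]
ft_force: [0.4, 0.2, 0.2]
grip_width: 27.2
finger_force: 0.0
```

apply_moves(steps=[{"translation": [0, 0, 0], "twist": [0, 0, 0], "hand": 1}, {"translation": [0, 0, 0], "twist": [0, 0, 0], "hand": 1}, {"translation": [0, 0, 0], "twist": [0, 0, 0], "hand": 1}, {"translation": [0, 0, 0], "twist": [0, 0, 0], "hand": 1}])

```text
t: 3.77
tcp_pos: [593.7, 199.4, 114.5]
tool_rot: [0.0, 0.655, 0.756, 0.0]
ft_force: [-1.3, 0.7, -0.9]
grip_width: 2.0
finger_force: 0.0
```

Run:
```python
from h import *
s=env.sense(); print(s["t"],s["tcp_pos"],s["grip_width"],s["finger_force"])
im=env.camera("side"); cv2.imwrite("pics/side1.png",cv2.resize(im[150:370,170:430,::-1],None,fx=2.7,fy=2.7,interpolation=cv2.INTER_CUBIC))
r=proj("side",s["tcp_pos"])[0]; print(r,(r-[150,170])*2.7)
```

```text
3.7667 [593.70278555 199.40036882 114.48300147] 2.0356087327794423 0.0
[258.90707305 253.6222898 ] [294.04909723 225.78018246]
```

View pics/side1.png

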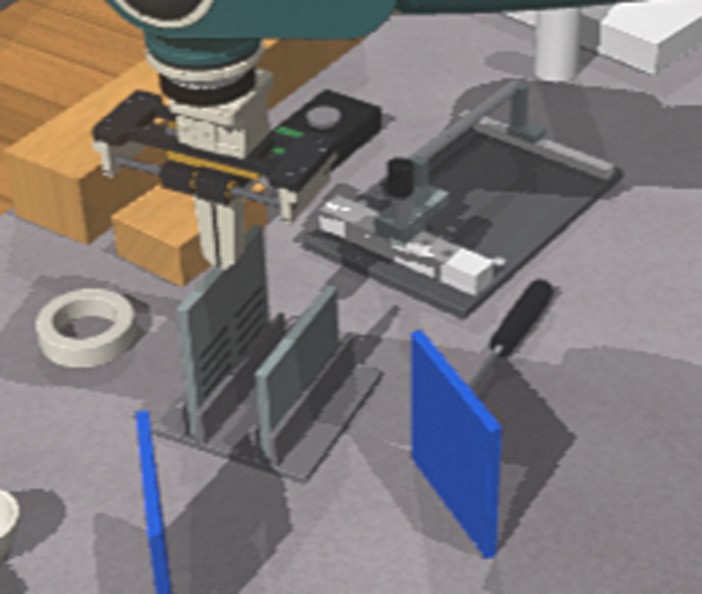

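The fingers shut without gripping anything. Their visible ends stop at the panel's top edge, at crop (268, 225), although the TCP projects lower, at (294, 226). I need a closer look, with the predicted outlines drawn on.

Run:
```python
from h import *
im=np.ascontiguousarray(env.camera("side")[:,:,::-1]); 
k=8; r0,c0=200,200; z=cv2.resize(im[r0:r0+75,c0:c0+100],None,fx=k,fy=k,interpolation=cv2.INTER_NEAREST)
def dot(X,col):
    r,c=(proj("side",X)[0]-[r0,c0]+.5)*k; cv2.circle(z,(int(c),int(r)),3,col,-1); return r,c
s=env.sense()["tcp_pos"]
for h in range(0,91,15): dot(s+[0,0,h],(0,0,255))
d=np.array([-.14,.99,0]); C=np.array([593.5,204,148]); n=np.array([.99,.14,0])
for a in(-65,0,65):
    for b in(-5,5): dot(C+d*a+n*b,(0,255,0))
cv2.imwrite("pics/z2.png",z)
```

```text
(no output)
```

View pics/z2.png

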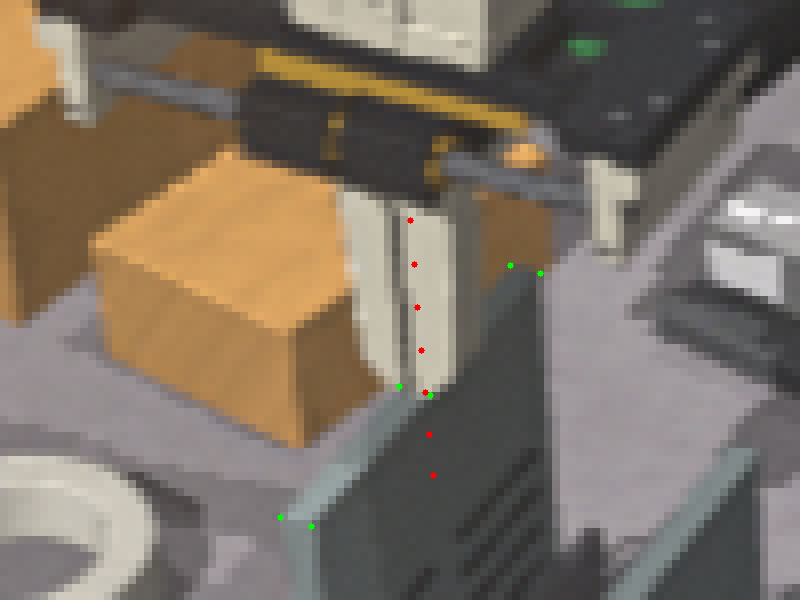

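apply_moves(steps=[{"translation": [0, 0, 4], "twist": [0, 0, 0], "hand": -0.2}, {"translation": [0, 0, 8], "twist": [0, 0, 0], "hand": -0.2}, {"translation": [0, 0, 8], "twist": [0, 0, 0], "hand": -0.2}, {"translation": [0, 0, 8], "twist": [0, 0, 0], "hand": -0.2}, {"translation": [0, 0, 8], "twist": [0, 0, 0], "hand": -0.2}])

```text
t: 4.28
tcp_pos: [593.6, 199.3, 194.0]
tool_rot: [-0.0, 0.655, 0.756, -0.0]
ft_force: [-0.2, 0.0, 0.2]
grip_width: 29.2
finger_force: 0.0
```

Run:
```python
from h import *
im=np.ascontiguousarray(env.camera("side")[:,:,::-1]); 
k=6; r0,c0=175,195; z=cv2.resize(im[r0:r0+100,c0:c0+120],None,fx=k,fy=k,interpolation=cv2.INTER_NEAREST)
def dot(X,col):
    r,c=(proj("side",X)[0]-[r0,c0]+.5)*k; cv2.circle(z,(int(c),int(r)),2,col,-1); return r,c
S=env.sense();s=S["tcp_pos"];print(s,S["grip_width"],S["t"])
n=np.array([.99,.14,0])
for h in range(0,91,15): dot(s+[0,0,h],(0,0,255))
for b in(-28,28): dot(s+n*b,(255,0,255))
cv2.imwrite("pics/z3.png",z)
```

```text
[593.33918828 199.26863045 193.21382605] 33.036051420250594 4.3333
```

View pics/z3.png

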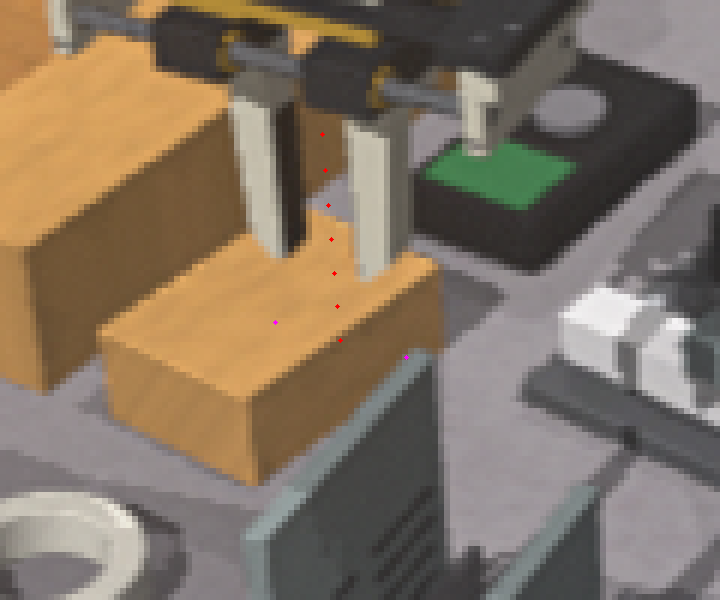

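The fingertips show up about 30–33 mm above where the reported TCP projects: mid-tip at crop (266, 326), reported TCP dot at (340, 340). I'll use the top view to see whether this is only a height offset.

Run:
```python
from h import *
s=np.array([594.1,206.2,196.0]); n=np.array([.99,.142,0]); d=np.array([-.142,.99,0])
for h in(84,117):
  for b in(-94,):
    for a in(-37.5,37.5):
      r=proj("top",s+n*b+d*a+[0,0,h])[0]; print(h,a,(r-150)*3)
from h import *
# tips from side at various z if mid tip pixel = crop (266,326)
r,c=266/6-.5+175,326/6-.5+195
for z in(193,215,226,230): print(z,unproj("side",r,c,z))
print({k:env.sense()[k] for k in("joints","tcp_pos")})
```

```text
84 -37.5 [334.73818631 278.30655356]
84 37.5 [354.6306748  160.84906885]
117 -37.5 [333.66034168 271.07583566]
117 37.5 [354.15215489 150.0629869 ]
193 [628.64595998 163.203933   193.        ]
215 [607.08977449 187.88469829 215.        ]
226 [596.31168174 200.22508093 226.        ]
230 [592.39237529 204.7124928  230.        ]
{'joints': array([ 2.83256931e-01,  8.15585416e-03,  1.53851732e+00, -3.37507814e-06,
        1.59623718e+00,  1.40712619e-01]), 'tcp_pos': array([593.33918828, 199.26863045, 193.21382605])}
```

The horizontal position agrees. The real tips sit about 33 mm above the reported TCP, which explains the miss, since they shut just over the panel's edge. I'll go about 33 mm deeper this time.

apply_moves(steps=[{"translation": [0, 0.4, -3], "twist": [0, 0, 0], "hand": -0.2}, {"translation": [0, 0.4, -6.5], "twist": [0, 0, 0], "hand": -0.2}, {"translation": [0, 0.4, -9], "twist": [0, 0, 0], "hand": -0.2}, {"translation": [0, 0.4, -11.2], "twist": [0, 0, 0], "hand": -0.2}, {"translation": [0, 0.4, -11.2], "twist": [0, 0, 0], "hand": 1}, {"translation": [0, 0.4, -11.2], "twist": [0, 0, 0], "hand": 1}, {"translation": [0, 0.4, -11.2], "twist": [0, 0, 0], "hand": 1}, {"translation": [0, 0.4, -11.2], "twist": [0, 0, 0], "hand": 1}])

```text
t: 5.0
tcp_pos: [594.4, 203.5, 84.1]
tool_rot: [0.001, 0.655, 0.756, 0.001]
ft_force: [0.7, 0.2, -0.6]
grip_width: 33.4
finger_force: 0.0
```

apply_moves(steps=[{"translation": [0, 0, 0], "twist": [0, 0, 0], "hand": 1}, {"translation": [0, 0, 0], "twist": [0, 0, 0], "hand": 1}, {"translation": [0, 0, 0], "twist": [0, 0, 0], "hand": 1}])

```text
t: 5.25
tcp_pos: [593.9, 203.4, 83.0]
tool_rot: [0.0, 0.655, 0.756, 0.0]
ft_force: [0.1, 1.0, 0.1]
grip_width: 13.9
finger_force: 0.0
```

apply_moves(steps=[{"translation": [0, 0, 0], "twist": [0, 0, 0], "hand": 1}, {"translation": [0, 0, 0], "twist": [0, 0, 0], "hand": 1}, {"translation": [0, 0, 0], "twist": [0, 0, 0], "hand": 1}])

```text
t: 5.5
tcp_pos: [593.8, 203.4, 82.8]
tool_rot: [0.0, 0.655, 0.756, 0.0]
ft_force: [-1.2, -0.8, 6.4]
grip_width: 9.9
finger_force: 30.0
```

Gripped: 9.9 mm wide at 30 N. Next I'll lift it straight up and start carrying it.

apply_moves(steps=[{"translation": [0, 0, 2], "twist": [0, 0, 0], "hand": 1}, {"translation": [0, 0, 5], "twist": [0, 0, 0], "hand": 1}, {"translation": [0, 0, 9], "twist": [0, 0, 0], "hand": 1}, {"translation": [0, 0, 13], "twist": [0, 0, 0], "hand": 1}, {"translation": [0, 0, 17], "twist": [0, 0, 0], "hand": 1}, {"translation": [0, -0.5, 20], "twist": [0, 0, 0], "hand": 1}, {"translation": [0, -3, 21], "twist": [0, 0, 0], "hand": 1}, {"translation": [0, -7, 21], "twist": [0, 0, -2], "hand": 1}])

```text
t: 6.17
tcp_pos: [594.1, 134.9, 295.3]
tool_rot: [0.001, 0.667, 0.745, 0.002]
ft_force: [0.7, -0.3, -3.2]
grip_width: 9.4
finger_force: 30.0
```

apply_moves(steps=[{"translation": [0, -4, 0], "twist": [0, 0, -1.5], "hand": 1}, {"translation": [0, -8, 0], "twist": [0, 0, -3], "hand": 1}, {"translation": [0, -12, 0], "twist": [0, 0, -4.5], "hand": 1}, {"translation": [0.5, -16, 0], "twist": [0, 0, -6], "hand": 1}, {"translation": [0.5, -20, 0], "twist": [0, 0, -7.5], "hand": 1}, {"translation": [0.8, -24, 0], "twist": [0, 0, -9], "hand": 1}, {"translation": [0.8, -28, 0], "twist": [0, 0, -9.9], "hand": 1}, {"translation": [0.8, -31, 0], "twist": [0, 0, -9.9], "hand": 1}])

```text
t: 6.83
tcp_pos: [601.2, -179.6, 291.5]
tool_rot: [-0.0, 0.731, 0.683, -0.0]
ft_force: [-0.0, -0.0, -3.9]
grip_width: 9.5
finger_force: 30.0
```

apply_moves(steps=[{"translation": [0, -2.3, 0], "twist": [-0.4, -6, 0], "hand": 1}, {"translation": [0, -2.3, -2], "twist": [-0.8, -12, 0], "hand": 1}, {"translation": [0, -2.3, -5], "twist": [-1.14, -17.16, 0], "hand": 1}, {"translation": [0, -2.3, -8], "twist": [-1.14, -17.16, 0], "hand": 1}, {"translation": [0, -2.3, -10], "twist": [-1.14, -17.16, 0], "hand": 1}, {"translation": [0, -2.3, -11.2], "twist": [-1.14, -17.16, 0], "hand": 1}, {"translation": [0, -2.3, -11.2], "twist": [-1.14, -17.16, 0], "hand": 1}, {"translation": [0, -2.3, -11.2], "twist": [-1.14, -17.16, 0], "hand": 1}])

```text
t: 7.5
tcp_pos: [601.9, -199.6, 180.6]
tool_rot: [0.109, 0.722, 0.676, 0.102]
ft_force: [-0.3, 0.0, -1.8]
grip_width: 9.5
finger_force: 30.0
```

```bash
cat >> e.py <<'E'
q=np.array([565.26,-197.1,-.0663])
def panel(tcp,th,L=74.8):   # corners: foot / top, from reported TCP (world), easel frame yaw
    c,s=np.cos(q[2]),np.sin(q[2]); ex=np.array([c,s,0]); ey=np.array([-s,c,0]); ez=np.array([0,0,1.])
    u=-np.sin(th)*ex+np.cos(th)*ez; x=np.cos(th)*ex+np.sin(th)*ez; B=tcp-L*u
    return {(a,b,h):B+a*x+b*ey+h*u for a in(-5,5) for b in(-65,65) for h in(0,140)}
E
python3 - <<'E'
from e import *
S=env.sense(); t=S["tcp_pos"]; print(S["t"],t,S["tool_rot"],S["ft_force"],S["grip_width"])
from scipy.spatial.transform import Rotation as Ro
print(Ro.from_quat(np.roll(S["tool_rot"],-1)).as_matrix().round(3))
k=5.5; out=[]
for cam,r0,c0 in(("side",120,265),("top",180,330)):
    im=np.ascontiguousarray(env.camera(cam)[:,:,::-1]); cv2.imwrite(f"pics/full_{cam}2.png",im)
    z=cv2.resize(im[r0:r0+108,c0:c0+72],None,fx=k,fy=k,interpolation=cv2.INTER_NEAREST)
    for P,col in((panel(t,.30),(0,0,255)),(panel(t+[0,0,33],.30,107.8),(0,255,0))):
        for X in P.values():
            r,c=(proj(cam,X)[0]-[r0,c0]+.5)*k; cv2.circle(z,(int(c),int(r)),3,col,-1)
    out.append(z)
cv2.imwrite("pics/lean1.png",np.hstack(out))
E
```

```text
7.5 [ 601.86936916 -199.63032452  180.60570147] [0.10898339 0.72155823 0.67607384 0.10198283] [-2.82797116e-01  5.27902885e-04 -1.84301431e+00] 9.488033426337825
[[ 0.065  0.953  0.295]
 [ 0.998 -0.062 -0.019]
 [-0.     0.295 -0.955]]
```

View pics/lean1.png

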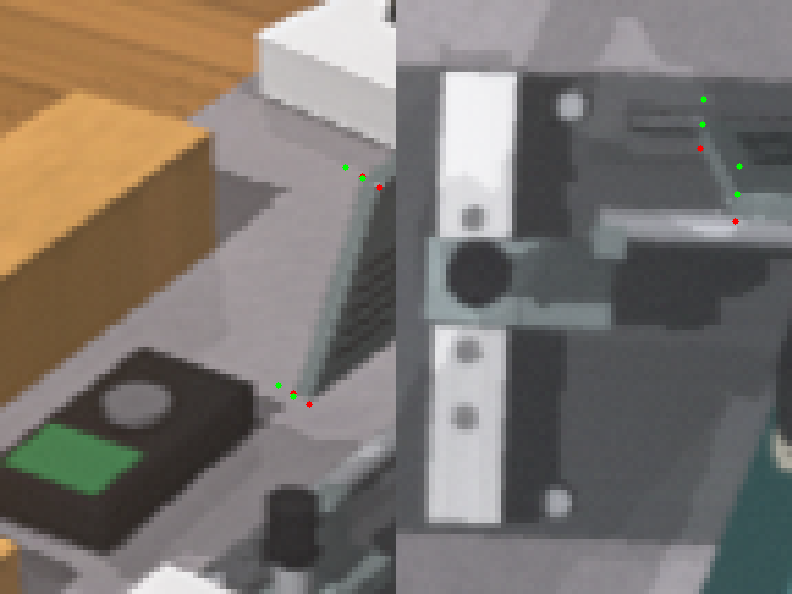

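In both views the panel's left edge lies on the red prediction: top-view strip (130, 703) to (200, 735), and side-view foot near (398, 305). So the offset is fixed in the tool frame and the foot is where I computed it. I'll lower it.

apply_moves(steps=[{"translation": [0.2, 0, -3], "twist": [0, 0, 0], "hand": 1}, {"translation": [0.2, 0, -6], "twist": [0, 0, 0], "hand": 1}, {"translation": [0.2, 0, -8], "twist": [0, 0, 0], "hand": 1}, {"translation": [0.2, 0, -9], "twist": [0, 0, 0], "hand": 1}, {"translation": [0.2, 0, -9.2], "twist": [0, 0, 0], "hand": 1}, {"translation": [0.2, 0, -9.2], "twist": [0, 0, 0], "hand": 1}])

```text
t: 8.1
tcp_pos: [604.3, -199.8, 89.4]
tool_rot: [0.11, 0.721, 0.676, 0.102]
ft_force: [0.5, -0.1, -3.0]
grip_width: 10.0
finger_force: 30.0
```

apply_moves(steps=[{"translation": [0, 0, -0.1], "twist": [0, 0, 0], "hand": 1}, {"translation": [0, 0, -0.2], "twist": [0, 0, 0], "hand": 1}, {"translation": [0, 0, -0.3], "twist": [0, 0, 0], "hand": 1}, {"translation": [0, 0, -0.3], "twist": [0, 0, 0], "hand": 1}])

```text
t: 8.43
tcp_pos: [603.9, -199.8, 86.0]
tool_rot: [0.11, 0.722, 0.676, 0.102]
ft_force: [-0.2, -0.1, -3.6]
grip_width: 9.5
finger_force: 30.0
```

apply_moves(steps=[{"translation": [0, 0, -0.1], "twist": [0, 0, 0], "hand": 1}, {"translation": [0, 0, -0.15], "twist": [0, 0, 0], "hand": 1}, {"translation": [0, 0, -0.15], "twist": [0, 0, 0], "hand": 1}])

```text
t: 8.68
tcp_pos: [604.0, -199.9, 84.9]
tool_rot: [0.11, 0.722, 0.676, 0.102]
ft_force: [-2.7, -0.8, 5.0]
grip_width: 9.7
finger_force: 30.0
```

apply_moves(steps=[{"translation": [0, 0, -0.1], "twist": [0, 0, 0], "hand": 1}, {"translation": [0, 0, -0.1], "twist": [0, 0, 0], "hand": 1}])

```text
t: 8.85
tcp_pos: [604.3, -200.1, 84.8]
tool_rot: [0.11, 0.721, 0.676, 0.102]
ft_force: [-8.0, 0.8, 13.0]
grip_width: 9.7
finger_force: 30.0
```

Contact with the plate came at the expected height. I'll ease off and slide toward the lip.

apply_moves(steps=[{"translation": [0, 0, 0.2], "twist": [0, 0, 0], "hand": 1}, {"translation": [0.1, 0, 0.2], "twist": [0, 0, 0], "hand": 1}, {"translation": [0.2, 0, 0.2], "twist": [0, 0, 0], "hand": 1}, {"translation": [0.2, 0, 0.2], "twist": [0, 0, 0], "hand": 1}])

```text
t: 9.18
tcp_pos: [605.9, -199.8, 84.9]
tool_rot: [0.109, 0.722, 0.676, 0.102]
ft_force: [-1.0, -0.9, 1.3]
grip_width: 9.8
finger_force: 30.0
```

apply_moves(steps=[{"translation": [0.1, 0, 0], "twist": [0, 0, 0], "hand": 1}, {"translation": [0.2, 0, 0], "twist": [0, 0, 0], "hand": 1}, {"translation": [0.2, 0, 0], "twist": [0, 0, 0], "hand": 1}])

```text
t: 9.43
tcp_pos: [608.0, -199.7, 84.9]
tool_rot: [0.109, 0.722, 0.676, 0.102]
ft_force: [-0.2, -0.4, 1.6]
grip_width: 9.6
finger_force: 30.0
```

apply_moves(steps=[{"translation": [0.1, 0, 0], "twist": [0, 0, 0], "hand": 1}, {"translation": [0.2, 0, 0], "twist": [0, 0, 0], "hand": 1}, {"translation": [0.2, 0, 0], "twist": [0, 0, 0], "hand": 1}])

```text
t: 9.68
tcp_pos: [609.7, -199.7, 85.0]
tool_rot: [0.109, 0.722, 0.676, 0.102]
ft_force: [-4.5, -2.4, 4.8]
grip_width: 9.8
finger_force: 30.0
```

apply_moves(steps=[{"translation": [0.1, 0, 0], "twist": [0, 0, 0], "hand": 1}, {"translation": [0.15, 0, 0], "twist": [0, 0, 0], "hand": 1}, {"translation": [0.15, 0, 0], "twist": [0, 0, 0], "hand": 1}])

```text
t: 9.93
tcp_pos: [610.9, -199.8, 85.3]
tool_rot: [0.109, 0.722, 0.676, 0.102]
ft_force: [-10.2, -0.9, 9.9]
grip_width: 9.5
finger_force: 30.1
```

The lip is reached (Fx about -10 N). Now I'll tilt about the foot to about 0.38 rad.

apply_moves(steps=[{"translation": [-0.3, 0, -0.05], "twist": [-0.1, -1.5, 0], "hand": 1}, {"translation": [-0.5, 0, -0.1], "twist": [-0.2, -3, 0], "hand": 1}, {"translation": [-0.65, 0, -0.15], "twist": [-0.3, -4.6, 0], "hand": 1}, {"translation": [-0.65, 0, -0.15], "twist": [-0.3, -4.6, 0], "hand": 1}])

```text
t: 10.27
tcp_pos: [603.9, -199.5, 83.3]
tool_rot: [0.138, 0.717, 0.671, 0.13]
ft_force: [-4.6, 0.9, 2.9]
grip_width: 9.7
finger_force: 30.0
```

apply_moves(steps=[{"translation": [0, 0, 0], "twist": [0, 0, 0], "hand": 0.7}, {"translation": [0, 0, 0], "twist": [0, 0, 0], "hand": 0.5}, {"translation": [0, 0, 0], "twist": [0, 0, 0], "hand": 0.4}, {"translation": [0, 0, 0], "twist": [0, 0, 0], "hand": 0.3}, {"translation": [0, 0, 0], "twist": [0, 0, 0], "hand": 0.3}, {"translation": [0, 0, 0], "twist": [0, 0, 0], "hand": 0.3}])

```text
t: 10.77
tcp_pos: [604.8, -199.6, 83.2]
tool_rot: [0.138, 0.717, 0.671, 0.129]
ft_force: [-0.2, -0.1, 0.7]
grip_width: 32.4
finger_force: 0.0
```

apply_moves(steps=[{"translation": [-0.8, 0.05, 2], "twist": [0, 0, 0], "hand": 0.3}, {"translation": [-1.8, 0.1, 4.5], "twist": [0, 0, 0], "hand": 0.3}, {"translation": [-3.2, 0.2, 8], "twist": [0, 0, 0], "hand": 0.3}, {"translation": [-3, 1, 11.5], "twist": [0.4, 6, 0], "hand": 0}, {"translation": [-3, 4, 12], "twist": [0.8, 12, 0], "hand": -0.5}, {"translation": [-3, 8, 12], "twist": [1.2, 18, 0], "hand": -0.8}, {"translation": [-3, 12, 12], "twist": [1.45, 21.8, 0], "hand": -0.8}, {"translation": [-3, 15.2, 10], "twist": [1.45, 21.8, 0], "hand": -0.8}])

```text
t: 11.43
tcp_pos: [576.8, -45.4, 186.3]
tool_rot: [-0.0, 0.73, 0.684, -0.001]
ft_force: [1.3, -0.2, 0.2]
grip_width: 61.1
finger_force: 0.0
```

Run:
```python
from e import *
S=env.sense(); t=S["tcp_pos"]; print(S["t"],t,S["tool_rot"],S["ft_force"],S["grip_width"])
k=5.5; out=[]
for cam,r0,c0 in(("side",140,280),("top",180,330)):
    im=np.ascontiguousarray(env.camera(cam)[:,:,::-1]); cv2.imwrite(f"pics/full_{cam}3.png",im)
    z=cv2.resize(im[r0:r0+108,c0:c0+72],None,fx=k,fy=k,interpolation=cv2.INTER_NEAREST)
    out.append(z)
    for n in("knob","vent_panel"): print(cam,n,[(np.round(d["location"],1).tolist(),round(d["p"],2)) for d in env.search_frame(cam,n)[:3]])
    print(proj(cam,[575,-47.4,101]))
cv2.imwrite("pics/lean2.png",np.hstack(out))
```

```text
11.4333 [576.81903098 -45.44736201 186.25389618] [-1.71246449e-04  7.29613496e-01  6.83859525e-01 -5.17676077e-04] [ 1.27929581 -0.18609147  0.23991873] 61.06245215764165
side knob [([217.3, 319.7], 0.45)]
side vent_panel [([347.3, 230.8], 0.92), ([184.1, 343.9], 0.82), ([317.4, 338.8], 0.64)]
[[215.69172718 318.1679207 ]]
top knob [([149.5, 395.2], 0.3)]
top vent_panel [([218.9, 424.5], 0.9), ([332.6, 231.0], 0.64)]
[[229.73789016 345.26180851]]
```

View pics/lean2.png

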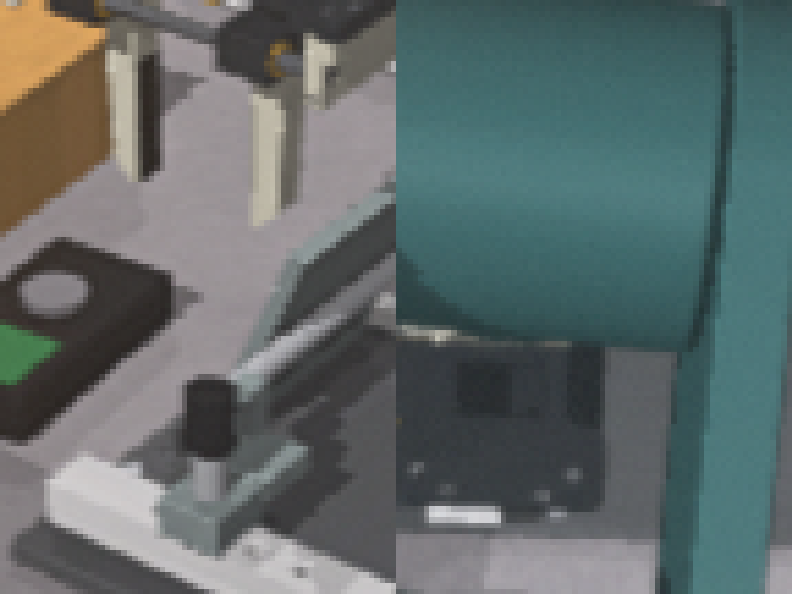

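The side view shows the panel leaning on the bar. The knob is at crop (420, 210), as predicted, and the open fingers are above it. I'll go down over the knob.

apply_moves(steps=[{"translation": [0, 0, -3], "twist": [0, 0, 0], "hand": -0.8}, {"translation": [0, 0, -6.5], "twist": [0, 0, 0], "hand": -0.8}, {"translation": [0, 0, -9.5], "twist": [0, 0, 0], "hand": -0.6}, {"translation": [0, 0, -11.5], "twist": [0, 0, 0], "hand": -0.4}, {"translation": [0, 0, -12.6], "twist": [0, 0, 0], "hand": -0.2}, {"translation": [0, 0, -12.6], "twist": [0, 0, 0], "hand": 0}, {"translation": [0, 0, -12.6], "twist": [0, 0, 0], "hand": 0}])

```text
t: 12.32
tcp_pos: [575.1, -48.4, 58.5]
tool_rot: [0.0, 0.73, 0.683, 0.0]
ft_force: [0.6, -0.4, -0.5]
grip_width: 54.9
finger_force: 0.0
```

Run:
```python
from e import *
S=env.sense(); t=S["tcp_pos"]; print(S["t"],t,S["ft_force"],S["grip_width"])
```

```text
12.3167 [575.0666412  -48.44715314  58.47564997] [ 0.5754207  -0.36689717 -0.4886706 ] 54.88333536897901
```

apply_moves(steps=[{"translation": [0, 0, 0], "twist": [0, 0, 0], "hand": 0.2}, {"translation": [0, 0, 0], "twist": [0, 0, 0], "hand": 0.4}, {"translation": [0, 0, 0], "twist": [0, 0, 0], "hand": 0.5}, {"translation": [0, 0, 0], "twist": [0, 0, 0], "hand": 1}, {"translation": [0, 0, 0], "twist": [0, 0, 0], "hand": 1}, {"translation": [0, 0, 0], "twist": [0, 0, 0], "hand": 1}])

```text
t: 12.82
tcp_pos: [575.0, -47.7, 58.1]
tool_rot: [0.0, 0.73, 0.684, 0.0]
ft_force: [-0.5, -0.9, 5.8]
grip_width: 25.1
finger_force: 30.0
```

apply_moves(steps=[{"translation": [0, 0, 0], "twist": [0, 0, 0], "hand": 1}, {"translation": [0, 0, 0], "twist": [0, 0, 0], "hand": 1}])

```text
t: 12.98
tcp_pos: [575.0, -47.7, 58.1]
tool_rot: [0.0, 0.73, 0.684, 0.0]
ft_force: [-1.3, 0.5, 5.1]
grip_width: 25.3
finger_force: 30.0
```

apply_moves(steps=[{"translation": [0, 0, 0.4], "twist": [0, 0, 0], "hand": 1}, {"translation": [0, 0, 0.8], "twist": [0, 0, 0], "hand": 1}, {"translation": [0, 0, 1.2], "twist": [0, 0, 0], "hand": 1}, {"translation": [0, 0, 1.55], "twist": [0, 0, 0], "hand": 1}, {"translation": [0, 0, 1.55], "twist": [0, 0, 0], "hand": 1}, {"translation": [0, 0, 1.55], "twist": [0, 0, 0], "hand": 1}])

```text
t: 13.48
tcp_pos: [574.5, -47.6, 72.8]
tool_rot: [-0.0, 0.73, 0.684, -0.0]
ft_force: [-0.2, 0.6, -6.3]
grip_width: 25.3
finger_force: 30.0
```

apply_moves(steps=[{"translation": [-0.2, 0.01, 0], "twist": [0, 0, 0], "hand": 1}, {"translation": [-0.4, 0.03, 0], "twist": [0, 0, 0], "hand": 1}, {"translation": [-0.6, 0.04, 0], "twist": [0, 0, 0], "hand": 1}, {"translation": [-0.8, 0.05, 0], "twist": [0, 0, 0], "hand": 1}, {"translation": [-1.0, 0.07, 0], "twist": [0, 0, 0], "hand": 1}, {"translation": [-1.2, 0.08, 0], "twist": [0, 0, 0], "hand": 1}, {"translation": [-1.4, 0.09, 0], "twist": [0, 0, 0], "hand": 1}, {"translation": [-1.4, 0.09, 0], "twist": [0, 0, 0], "hand": 1}])

```text
t: 14.15
tcp_pos: [560.2, -46.7, 72.8]
tool_rot: [-0.0, 0.73, 0.684, -0.0]
ft_force: [-2.1, -0.1, -7.0]
grip_width: 25.4
finger_force: 30.0
```

apply_moves(steps=[{"translation": [-0.2, 0.01, 0], "twist": [0, 0, 0], "hand": 1}, {"translation": [-0.4, 0.03, 0], "twist": [0, 0, 0], "hand": 1}, {"translation": [-0.6, 0.04, 0], "twist": [0, 0, 0], "hand": 1}, {"translation": [-0.8, 0.05, 0], "twist": [0, 0, 0], "hand": 1}, {"translation": [-1.0, 0.07, 0], "twist": [0, 0, 0], "hand": 1}, {"translation": [-1.2, 0.08, 0], "twist": [0, 0, 0], "hand": 1}, {"translation": [-1.4, 0.09, 0], "twist": [0, 0, 0], "hand": 1}, {"translation": [-1.4, 0.09, 0], "twist": [0, 0, 0], "hand": 1}])

```text
t: 14.82
tcp_pos: [546.3, -45.8, 72.9]
tool_rot: [-0.0, 0.73, 0.684, -0.0]
ft_force: [-1.0, 0.5, -6.2]
grip_width: 25.6
finger_force: 30.0
```

apply_moves(steps=[{"translation": [0, 0, -0.3], "twist": [0, 0, 0], "hand": 1}, {"translation": [0, 0, -0.6], "twist": [0, 0, 0], "hand": 1}, {"translation": [0, 0, -0.9], "twist": [0, 0, 0], "hand": 1}, {"translation": [0, 0, -1.2], "twist": [0, 0, 0], "hand": 1}, {"translation": [0, 0, -1.4], "twist": [0, 0, 0], "hand": 1}, {"translation": [0, 0, -1.55], "twist": [0, 0, 0], "hand": 1}, {"translation": [0, 0, -1.55], "twist": [0, 0, 0], "hand": 1}])

```text
t: 15.4
tcp_pos: [547.2, -45.9, 58.1]
tool_rot: [0.0, 0.73, 0.684, 0.0]
ft_force: [-0.5, 1.0, 2.9]
grip_width: 25.5
finger_force: 30.0
```

Run:
```python
from e import *
S=env.sense(); t=S["tcp_pos"]; print(S["t"],t,S["ft_force"],S["grip_width"])
for cam in("side","top"):
    im=np.ascontiguousarray(env.camera(cam)[:,:,::-1]); cv2.imwrite(f"pics/full_{cam}4.png",im)
    print(cam,[(np.round(d["location"],1).tolist(),round(d["p"],2)) for d in env.search_frame(cam,"vent_panel")[:3]])
c,s=np.cos(q[2]),np.sin(q[2])
for th in(.40,.69):
    B=W(q,[(70-5*np.cos(th),0,12+5*np.sin(th))])[0]; P=panel(B,th,0)
    for cam in("side","top"): print(th,cam,proj(cam,np.mean(list(P.values()),0)).round(1),{k:proj(cam,X)[0].round(1).tolist() for k,X in P.items() if k[1]==65 and k[2]==140})
# teal end-strip / top edge of panel in side view: print colours along a column search
a=cv2.imread("pics/full_side3.png").astype(int); b=cv2.imread("pics/full_side4.png").astype(int)
for n,m in(("3",a),("4",b)):
    t=(m[...,1]>115)&(m[...,1]-m[...,2]>6)&(m[...,0]-m[...,2]>6); t[:160]=t[:160]; ys,xs=np.nonzero(t[140:225,315:385]); print(n,len(ys),[(int(r+140),int(xs[ys==r].min()+315),int(xs[ys==r].max()+315)) for r in range(0,85,4) if (ys==r).any()])
```

```text
15.4 [547.21921327 -45.88340157  58.11838959] [-0.4625398   1.01584566  2.87796558] 25.496195175543278
side [([179.2, 367.1], 0.61), ([353.5, 232.0], 0.6), ([314.5, 336.8], 0.57)]
top [([222.4, 419.2], 0.85), ([331.9, 228.6], 0.64), ([272.2, 138.0], 0.58)]
0.4 side [[193.9 338.9]] {(-5, 65, 140): [188.0, 335.1], (5, 65, 140): [185.7, 332.3]}
0.4 top [[216.2 412.1]] {(-5, 65, 140): [227.0, 385.8], (5, 65, 140): [222.5, 386.1]}
0.69 side [[198.5 343.7]] {(-5, 65, 140): [198.6, 345.2], (5, 65, 140): [195.6, 342.9]}
0.69 top [[223.9 411.3]] {(-5, 65, 140): [242.9, 384.2], (5, 65, 140): [239.2, 384.6]}
3 180 [(172, 352, 356), (176, 347, 350), (180, 341, 345), (184, 336, 340), (188, 332, 333), (192, 331, 361), (196, 329, 368), (200, 327, 363), (208, 324, 326), (212, 324, 324), (224, 328, 332)]
4 17 [(148, 348, 351), (152, 324, 324)]
```

The pin is home: the knob is back at its starting height (58.1) after moving 27.8 mm. Next I'll press lightly and check the panel's lean numerically.

apply_moves(steps=[{"translation": [0, 0, -0.05], "twist": [0, 0, 0], "hand": 1}, {"translation": [0, 0, -0.1], "twist": [0, 0, 0], "hand": 1}, {"translation": [0, 0, -0.1], "twist": [0, 0, 0], "hand": 1}, {"translation": [0, 0, -0.1], "twist": [0, 0, 0], "hand": 1}])

```text
t: 15.93
tcp_pos: [547.6, -45.9, 58.0]
tool_rot: [0.001, 0.73, 0.684, 0.001]
ft_force: [-2.6, 0.8, 13.4]
grip_width: 25.0
finger_force: 30.0
```

Run:
```python
from e import *
S=env.sense(); print(S["t"],S["tcp_pos"],S["ft_force"])
m=cv2.imread("pics/full_top4.png").astype(int)
for c in(395,405,415,425,435): print("top col",c,[(r,*(m[r,c].tolist())) for r in range(196,256,2)] if c==425 else [int(m[r,c].mean()) for r in range(196,256,2)])
m=cv2.imread("pics/full_side4.png").astype(int)
for c in(345,350,355,362,370): print("side col",c,[int(m[r,c].mean()) for r in range(150,230,2)])
for th in(.4,.55,.69):
    B=W(q,[(70-5*np.cos(th),0,12+5*np.sin(th))])[0]; P=panel(B,th,0)
    for cam in("side","top"): print(th,cam,{k:proj(cam,X)[0].round(1).tolist() for k,X in P.items() if not(k[0]==-5 and k[2]==0)})
```

```text
15.9333 [547.55721026 -45.90044827  58.02017367] [-2.63043436  0.8324598  13.44760728]
top col 395 [98, 99, 88, 93, 72, 98, 96, 72, 83, 65, 88, 80, 80, 82, 79, 92, 90, 89, 105, 86, 69, 57, 55, 55, 48, 48, 46, 47, 65, 90]
top col 405 [100, 100, 89, 73, 56, 95, 111, 90, 80, 57, 109, 65, 80, 79, 65, 81, 84, 88, 85, 88, 87, 84, 94, 95, 70, 67, 63, 68, 88, 94]
top col 415 [97, 100, 93, 64, 67, 71, 108, 107, 90, 68, 82, 63, 92, 65, 79, 81, 87, 88, 88, 88, 85, 86, 85, 94, 81, 70, 69, 72, 72, 72]
top col 425 [(196, 105, 102, 100), (198, 76, 74, 72), (200, 66, 64, 63), (202, 62, 61, 59), (204, 73, 69, 68), (206, 65, 63, 60), (208, 89, 88, 83), (210, 88, 88, 80), (212, 66, 65, 62), (214, 89, 89, 84), (216, 85, 83, 77), (218, 69, 67, 63), (220, 83, 81, 75), (222, 56, 55, 51), (224, 85, 82, 79), (226, 63, 62, 60), (228, 89, 88, 82), (230, 88, 87, 81), (232, 90, 89, 83), (234, 88, 87, 82), (236, 88, 87, 81), (238, 89, 87, 81), (240, 89, 88, 82), (242, 99, 98, 92), (244, 102, 100, 92), (246, 72, 71, 68), (248, 73, 69, 68), (250, 72, 70, 69), (252, 68, 67, 65), (254, 71, 67, 65)]
top col 435 [101, 
[... 1523 characters left out ...]
 340.6], (5, -65, 0): [198.7, 342.4], (5, -65, 140): [170.8, 364.6], (5, 65, 0): [218.6, 316.3], (5, 65, 140): [190.5, 338.0]}
0.55 top {(-5, -65, 140): [238.1, 445.2], (-5, 65, 140): [235.6, 385.0], (5, -65, 0): [206.4, 436.2], (5, -65, 140): [234.0, 445.8], (5, 65, 0): [204.1, 381.1], (5, 65, 140): [231.5, 385.4]}
0.69 side {(-5, -65, 140): [178.4, 371.5], (-5, 65, 140): [198.6, 345.2], (5, -65, 0): [198.4, 342.4], (5, -65, 140): [175.7, 369.3], (5, 65, 0): [218.2, 316.3], (5, 65, 140): [195.6, 342.9]}
0.69 top {(-5, -65, 140): [245.4, 443.9], (-5, 65, 140): [242.9, 384.2], (5, -65, 0): [206.4, 436.3], (5, -65, 140): [241.7, 444.6], (5, 65, 0): [204.1, 381.2], (5, 65, 140): [239.2, 384.6]}
```

In the top picture, the panel's upper edge at column 425 spans rows 241–245. That matches a 0.69 rad lean with the foot at the lip. The pin is home and still gripped, so I'll hand in.

```bash
python3 -c "
from plant import env
print(env.hand_in())"
```

```text
the job is handed in; nothing more can be done
None
```

I handed the job in with the vented panel leaning on the bar at about 0.69 rad, foot at the lip, and the backrest one hole further back with its pin home and the knob still gripped; the first grasp closed just above the panel and I redid it 33 mm deeper.

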